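# Find the rocking corner of the tile drying board and shim it firm

## Robot

A 6-joint arm with a two-finger parallel gripper is mounted at the origin on a cart in front of the work surface, level with it; the furniture and walls round the work are solid. World frame = base frame: x ahead of the robot, y to its left, z up, the work surface at z = 0. Lengths are in m, angles in rad, forces in N, time in s.
With the tool pointing down it reaches from about 0.35 to 0.925 m from the base axis. Payload 6.4 kg.
Tool frame: the origin (TCP) lies between the finger pads; the fingertips stand 14 mm ahead of it and the grasp point (between the pads) lies 5 mm behind it (robot.nose_length is the distance from the TCP to the fingertips, in m); z points along the fingers, x is the direction in which the jaws open and shut, and the axes are right-handed (so a half turn about z gives the same grasp; the last joint's range is limited). The gripper opens to 94 mm and grips with 3 to 60 N. Pads are 16 mm wide; open, the fingers measure 119 mm over their backs; the gripper's body (75 mm by 177 mm) begins 78 mm behind the grasp point.
Start: joints at [-0.174, 0.245, 1.558, -0, 1.339, -0.174], TCP at [0.65, 0, 0.219] pointing down, gripper open.
Joint ranges: [-3.13, 3.13], [-1.02, 2.26], [0.13, 2.54], [-0.95, 4.09], [0.21, 2.88], [-2.74, 2.74]. Speed limits (rad/s): [2.57, 2.57, 3.14, 3.14, 3.14, 3.14].

## Interface

Orientations are given as a rotation vector (axis times angle).
In Python, from rig import robot gives the robot as it stands.
- The arm moves only by the shell command python3 -m creep 'ROWS' [FORCE]. ROWS is a JSON object of lists of equal length, an entry for each row: "linear": the shift along the tool's x, y, z in cm, a list of three; "dr": the turn, a rotation vector about the tool's x, y, z in rad, a list of three; "claw": the finger opening in cm, from 0 to 9.4. A call has exactly 10 rows; each row shifts and turns the commanded pose from where the row before left it, along the tool's axes as they then stand; what a row does not reach is not made up. A row lasts 1/12 s, in which the tool goes at most 41.7 mm and 7.16 degrees, less where a joint would pass 70% of its speed; a pose out of reach is approached as far as the arm can. A call with a gripper value outside its range is refused whole. The fingers move at their own pace and stop on an object; FORCE is the grip in N (left out, the last holds). Time passes only in rows, so rows that do not move let the fingers close, or fill a call up. It gives the time, the measured TCP pose, the force and the opening at its end, in the units of the state.
- robot.state(): the state, without advancing time (a new reading comes with each control period).
- robot.camera(name): name is "scene" or "side" or "wrist"; returns (picture, depth): 420x560x3 uint8, blue, green, red; 420x560 float32, m along the optical axis (not along the pixel's ray), 0 where there is no reading.
- robot.get_calibration(name): a dict with "mtx" (3x3 intrinsics, pixels), "D" ([k1, k2, p1, p2, k3] as OpenCV has them; the pictures are not rectified), "T" (4x4, takes a point from camera to world coordinates); the wrist camera has in their place "tool_from_camera" (4x4, takes a point from camera to tool coordinates, whose origin is the TCP and whose axes are the tool frame's). Camera axes: x right, y down, z forward; pixel columns grow to the right and rows downward; lengths in m; the calibration is good to about 2 mm. A picture is of the moment at which its call begins: read the wrist's pose just before it. get_calibration takes no time and is no camera call.
- robot.sign_off(): hands the job in, once; it reports no verdict.
The state is a dict: "t": time; "joints": joint angles; "joint_vel": joint speeds; "effort": joint torques, N m; "eef_pos": TCP position; "eef_rot": TCP orientation; "force": force on the tool from outside, world axes, zero at the start; "moment": the same for the moment, N m; "opening": finger opening in m.
Only numpy, scipy, OpenCV 4.12 (cv2) and the standard library are available. Lean on these libraries where they do the work, as an engineer would, in place of code of your own. Each camera call takes 0.05 s, during which the arm holds its last target.

## Task

One corner of the drying board under the three glaze test tiles has no proper support and rocks, and the glaze will run if it stays so. Press down on the board's corners with the fingertips, one after another, until you find the corner that gives; then press the raised steel shim lever beside that corner down flat, leaving the other three levers up, and press firmly on that corner again to check that it no longer gives. Only touch and press: pinch and lift nothing, leave the board where it stands with the tiles lying on it as they are, and do not disturb the clay stamp beside it.

Things in the scene. Friction and masses are not known exactly. Their poses are not given: they have to be found in the camera images.
- board: the drying board, a brown wooden slab 190 x 250 x 24 mm (own x, y, z), about 1 kg, loose, level on four 44 mm round cork pads hidden beneath it under the lever pins: three 10 mm thick, one, at a corner drawn anew each time, worn 4.5 mm thinner. Origin: middle of the underside, 10 mm above the table; z up, x away from the robot (far), y to its left along the longer side
- board_middle (a point): middle of the board's top face, 34 mm above the table, under the middle tile. Over the thin pad the board hangs free: a downward press of about 2 to 4 N near that corner dips it 4 to 5 mm until it meets the thin pad, and it comes back up when let go; the other three corners do not give
- corner_near_left (a point): the place to press at the near left corner: a bare spot on the board's top face 23 mm in from the near edge and 17 mm in from the left end (at -72, +108 mm in the board's x, y), 34 mm above the table; fixed to the board
- shim_near_left (a joint): angle of the near left corner's steel shim lever (rad): about 0 raised by 50 degrees, 0.873 (its stop) flat; pin along board x through -70, +75 mm (board x, y), 15 mm above the underside; stays where left (friction 0.03 N m). Pressed flat, its smooth roller cam comes out 5 mm below the board on to the pad: takes up the gap at the rocking corner, prises a sound corner up
- tip_near_left (a point): upper face near the free end of the near left lever, a strap 16 mm wide, 4 mm thick with a round 18 mm end; 6 mm from the end, 54 mm from the pin along the strap. Raised, it is about 41 mm above the board's top and 24 mm from the pin towards the middle of the board's length; flat, 5 mm above and 54 mm from it. Push it down near this end (4 to 10 N)
- corner_near_right (a point): the place to press at the near right corner: a bare spot on the board's top face 23 mm in from the near edge and 17 mm in from the right end (at -72, -108 mm in the board's x, y), 34 mm above the table; fixed to the board
- shim_near_right (a joint): angle of the near right corner's steel shim lever (rad): about 0 raised by 50 degrees, 0.873 (its stop) flat; pin along board x through -70, -75 mm (board x, y), 15 mm above the underside; stays where left (friction 0.03 N m). Pressed flat, its smooth roller cam comes out 5 mm below the board on to the pad: takes up the gap at the rocking corner, prises a sound corner up
- tip_near_right (a point): upper face near the free end of the near right lever, a strap 16 mm wide, 4 mm thick with a round 18 mm end; 6 mm from the end, 54 mm from the pin along the strap. Raised, it is about 41 mm above the board's top and 24 mm from the pin towards the middle of the board's length; flat, 5 mm above and 54 mm from it. Push it down near this end (4 to 10 N)
- corner_far_left (a point): the place to press at the far left corner: a bare spot on the board's top face 23 mm in from the far edge and 17 mm in from the left end (at +72, +108 mm in the board's x, y), 34 mm above the table; fixed to the board
- shim_far_left (a joint): angle of the far left corner's steel shim lever (rad): about 0 raised by 50 degrees, 0.873 (its stop) flat; pin along board x through +70, +75 mm (board x, y), 15 mm above the underside; stays where left (friction 0.03 N m). Pressed flat, its smooth roller cam comes out 5 mm below the board on to the pad: takes up the gap at the rocking corner, prises a sound corner up
- tip_far_left (a point): upper face near the free end of the far left lever, a strap 16 mm wide, 4 mm thick with a round 18 mm end; 6 mm from the end, 54 mm from the pin along the strap. Raised, it is about 41 mm above the board's top and 24 mm from the pin towards the middle of the board's length; flat, 5 mm above and 54 mm from it. Push it down near this end (4 to 10 N)
- corner_far_right (a point): the place to press at the far right corner: a bare spot on the board's top face 23 mm in from the far edge and 17 mm in from the right end (at +72, -108 mm in the board's x, y), 34 mm above the table; fixed to the board
- shim_far_right (a joint): angle of the far right corner's steel shim lever (rad): about 0 raised by 50 degrees, 0.873 (its stop) flat; pin along board x through +70, -75 mm (board x, y), 15 mm above the underside; stays where left (friction 0.03 N m). Pressed flat, its smooth roller cam comes out 5 mm below the board on to the pad: takes up the gap at the rocking corner, prises a sound corner up
- tip_far_right (a point): upper face near the free end of the far right lever, a strap 16 mm wide, 4 mm thick with a round 18 mm end; 6 mm from the end, 54 mm from the pin along the strap. Raised, it is about 41 mm above the board's top and 24 mm from the pin towards the middle of the board's length; flat, 5 mm above and 54 mm from it. Push it down near this end (4 to 10 N)
- tile_0: glaze test tile, half green, 37 x 58 x 9 mm, 50 g, loose, lying flat in the row of three along the middle of the board, its long side along the board's x; origin: middle of its underside
- tile_1: glaze test tile, half dark brown, 37 x 58 x 9 mm, 50 g, loose, lying flat in the row of three along the middle of the board, its long side along the board's x; origin: middle of its underside
- tile_2: glaze test tile, half blue, 37 x 58 x 9 mm, 50 g, loose, lying flat in the row of three along the middle of the board, its long side along the board's x; origin: middle of its underside
- stamp_b: pale clay stamp standing on its face to the right of the board, 34 x 34 x 54 mm, loose, not part of the job; origin: middle of its underside
Not all that is in view belongs to the job. Leave any yellow look-alike of the tile_0 alone.

How it is judged:
By the outcome, as a careful person would: the job done as asked, in the order asked, and still so for the second after the job is handed in, with the robot touching nothing.
It also fails if it takes over 64 s, if anything falls off the work surface, if the arm or the gripper's body presses on something with over 40 N, if the wrist force passes 120 N, or if a joint passes its speed limit or range.

## Working session

There is one attempt and no reset: what is moved stays moved. The work goes in short steps, Python scripts to look and compute and a shell command to move; the robot and the scene stay as the last step left them, time stands still between calls to the robot, and variables do not carry over. Pictures are saved under pics/ and viewed, and the job is handed in when it is done.

```bash
ls; mkdir -p pics; python3 - <<'E'
from rig import robot
import cv2,numpy as np
print(robot.state())
for n in ["scene","side","wrist"]:
    p,d=robot.camera(n); cv2.imwrite(f"pics/{n}0.png",p); np.save(f"pics/{n}0.npy",d)
    print(n,robot.get_calibration(n))
E
```

```text
pics
{'t': 0.0, 'joints': array([-1.74112578e-01,  2.45804253e-01,  1.55899292e+00, -2.42075574e-05,
        1.33863803e+00, -1.74101689e-01]), 'joint_vel': array([-0.00169806, -0.00055677, -0.00099999, -0.00177432, -0.00070375,
       -0.0002178 ]), 'effort': array([ 8.38778797e-04, -4.15839279e+01, -3.14599335e+01,  6.84806099e-02,
        3.33599187e-02, -1.41738678e-04]), 'eef_pos': array([6.49445401e-01, 8.89219012e-05, 2.18362931e-01]), 'eef_rot': array([-3.14129537e+00,  8.32157921e-06,  2.85665878e-03]), 'force': array([-0.64628813, -0.42458026, -0.16701929]), 'moment': array([-0.01168817,  0.00437529, -0.01774018]), 'opening': 0.09418305855461868}
scene {'mtx': array([[519.94867839,   0.        , 272.67593517],
       [  0.        , 519.94867839, 216.86984876],
       [  0.        ,   0.        ,   1.        ]]), 'D': array([0.00955871, 0.        , 0.        , 0.        , 0.        ]), 'T': array([[ 0.91074151, -0.23735673,  0.3379522 ,  0.14805081],
       [-0.41278377, -0.54822285,  0.72736598, -0.94756592],
       [ 0.0126279 , -0.80194357, -0.59726631,  0.67519742],
    
[... 466 characters left out ...]
 -0.55870089,  0.60051731],
       [ 0.        ,  0.        ,  0.        ,  1.        ]])}
wrist {'mtx': array([[330.72793792,   0.        , 278.01196232],
       [  0.        , 330.72793792, 211.05258556],
       [  0.        ,   0.        ,   1.        ]]), 'D': array([-0.03546398,  0.        ,  0.        ,  0.        ,  0.        ]), 'tool_from_camera': array([[ 9.99999986e-01,  1.63820677e-04,  2.41830279e-05,
         1.11441079e-03],
       [-1.64948081e-04,  9.72502778e-01,  2.32891219e-01,
        -6.72881282e-02],
       [ 1.46343355e-05, -2.32891220e-01,  9.72502791e-01,
        -1.64511619e-01],
       [ 0.00000000e+00,  0.00000000e+00,  0.00000000e+00,
         1.00000000e+00]])}
```

View pics/scene0.png

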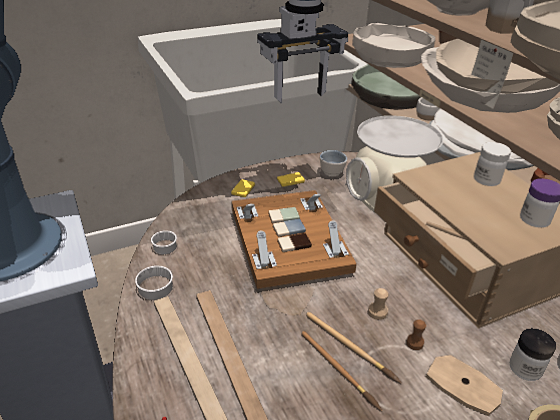

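View pics/side0.png

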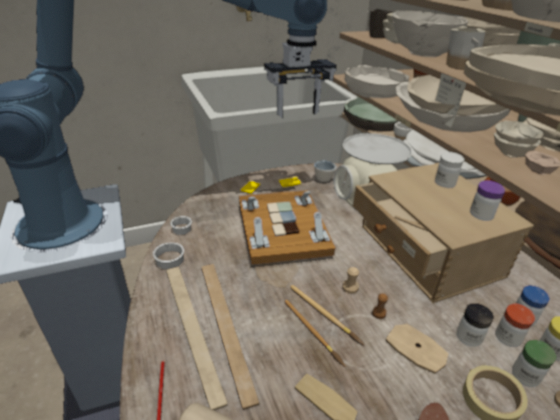

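View pics/wrist0.png

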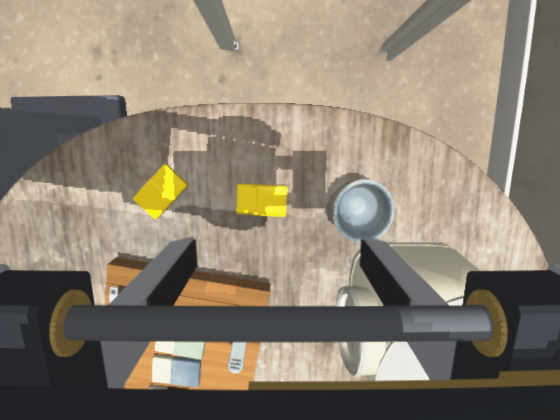

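Scene view: board around (295,240), tiles in the middle, stamp at (378,303), yellow look-alikes at (243,187) and (290,180). I'll zoom in and locate the board.

```bash
cat > h.py <<'E'
import numpy as np,cv2
from rig import robot
def ray(n,uv,c=None,Tt=None):
    c=c or robot.get_calibration(n)
    p=cv2.undistortPoints(np.array(uv,float).reshape(-1,1,2),c["mtx"],c["D"]).reshape(-1,2)
    T=c["T"] if "T" in c else Tt@c["tool_from_camera"]
    d=np.c_[p,np.ones(len(p))]@T[:3,:3].T
    return T[:3,3],d
def plane(n,uv,z,Tt=None):
    o,d=ray(n,uv,Tt=Tt); return o+d*((z-o[2])/d[:,2])[:,None]
def proj(n,P):
    c=robot.get_calibration(n);T=np.linalg.inv(c["T"])
    return cv2.projectPoints(np.array(P,float).reshape(-1,1,3),cv2.Rodrigues(T[:3,:3])[0],T[:3,3],c["mtx"],c["D"])[0].reshape(-1,2)
E
python3 - <<'E'
from h import *
for n,(x0,y0,x1,y1) in {"scene":(215,170,405,320),"side":(225,170,375,280)}.items():
    p=cv2.imread(f"pics/{n}0.png"); d=np.load(f"pics/{n}0.npy")
    hsv=cv2.cvtColor(p,cv2.COLOR_BGR2HSV)
    print(n,"px hsv",hsv[265 if n=="scene" else 240,300 if n=="scene" else 290])
    m=cv2.inRange(hsv,(4,120,60),(18,255,255))
    # points by depth
    c=robot.get_calibration(n)
    v,u=np.mgrid[:420,:560]; uv=np.c_[u.ravel(),v.ravel()]
    o,r=ray(n,uv); P=(o+r*d.reshape(-1,1)).reshape(420,560,3)
    top=(abs(P[...,2]-.034)<.012)&(d>0)
    mm=((m>0)&top).astype(np.uint8)*255
    k,l,s,_=cv2.connectedComponentsWithStats(mm)
    i=1+np.argmax(s[1:,4]); mm=(l==i).astype(np.uint8)
    print(s[i],"z median",np.median(P[...,2][mm>0]))
    X=P[mm>0]; top=X[abs(X[:,2]-np.median(X[:,2]))<.008]
    cs,_=cv2.findContours(mm,cv2.RETR_EXTERNAL,cv2.CHAIN_APPROX_NONE)
    h=cv2.convexHull(max(cs,key=cv2.contourArea)).reshape(-1,2)
    W=plane(n,h,.034)[:,:2].astype(np.float32)
    print(cv2.minAreaRect(W))
    z=cv2.resize(p[y0:y1,x0:x1],None,fx=4,fy=4,interpolation=cv2.INTER_CUBIC); cv2.imwrite(f"pics/{n}0z.png",z)
    cv2.imwrite(f"pics/{n}0m.png",cv2.resize(mm[y0:y1,x0:x1]*255,None,fx=4,fy=4))
E
```

```text
scene px hsv [ 14 138 176]
[ 232  191  124   94 5090] z median 0.03476067570526897
((0.5204788446426392, -0.2250000685453415), (0.26314777135849, 0.19169244170188904), 79.59788513183594)
side px hsv [ 17 154 159]
[ 240  191   95   70 2989] z median 0.03469466187696946
((0.519239604473114, -0.2233225405216217), (0.2655774652957916, 0.19031155109405518), 79.6228256225586)
```

View pics/scene0z.png

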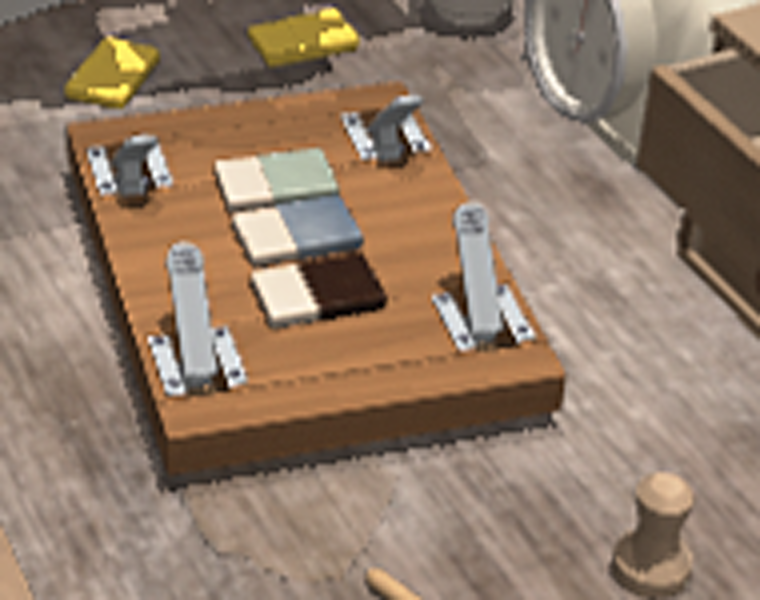

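View pics/scene0m.png

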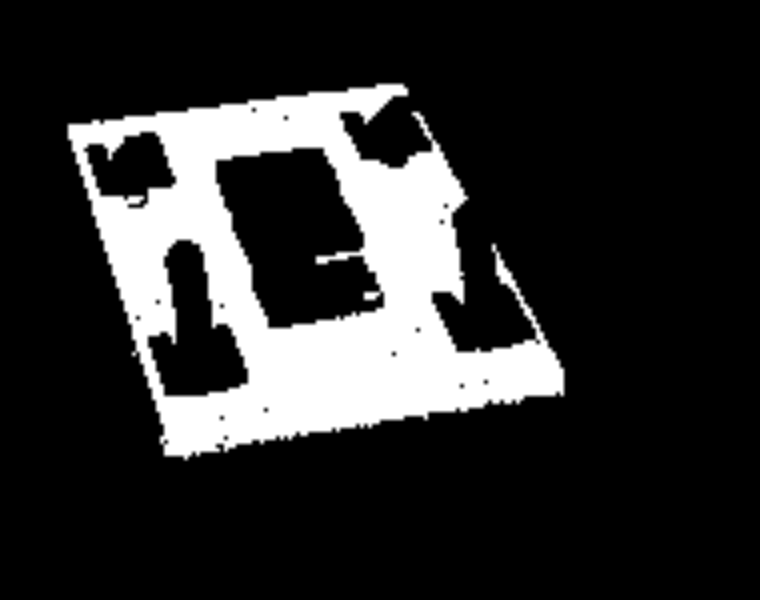

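View pics/side0z.png

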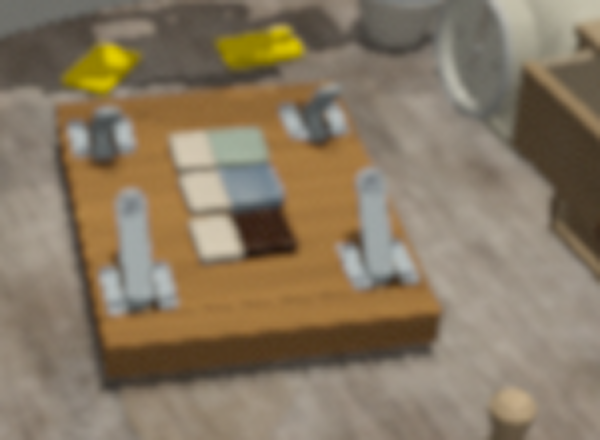

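Scene zoom: levers at all four corners, all raised; top-face corners (zoom px): near-left (68,125), far-left (405,84), far-right (564,374), near-right (166,437). Side view agrees: (57,105), (347,85), (440,310), (103,350).

```bash
python3 - <<'E'
from h import *
B={}
S=np.array([[68,125],[405,84],[564,374],[166,437]])/4.+[215,170]
D=np.array([[57,105],[347,85],[440,310],[103,350]])/4.+[225,170]
b=np.array([[-.095,.125],[.095,.125],[.095,-.125],[-.095,-.125]])
def fit(W):
    c=W.mean(0); q=W-c
    th=np.arctan2((b[:,0]*q[:,1]-b[:,1]*q[:,0]).sum(),(b*q).sum())
    R=np.array([[np.cos(th),-np.sin(th)],[np.sin(th),np.cos(th)]])
    print("centre",c.round(4),"yaw",round(th,4),"resid mm",((b@R.T+c-W)*1e3).round(1).tolist()); return c,R
for n,uv in (("scene",S),("side",D)):
    fit(plane(n,uv,.034)[:,:2])
# triangulate corners across the two views
for s,d in zip(S,D):
    o1,r1=ray("scene",[s]);o2,r2=ray("side",[d])
    A=np.c_[r1[0],-r2[0]];t=np.linalg.lstsq(A,o2-o1,rcond=None)[0]
    print((o1+r1[0]*t[0]).round(4),(o2+r2[0]*t[1]).round(4))
E
```

```text
centre [ 0.5234 -0.2205] yaw -0.1896 resid mm [[-0.2, 1.0], [1.1, 2.0], [0.5, -1.9], [-1.3, -1.1]]
centre [ 0.5241 -0.2227] yaw -0.2018 resid mm [[2.7, 1.1], [-3.8, 3.6], [0.3, -5.5], [0.8, 0.9]]
[ 0.4556 -0.076   0.0304] [ 0.455  -0.0761  0.03  ]
[ 0.6831 -0.0434 -0.0234] [ 0.6876 -0.0435 -0.02  ]
[ 0.5873 -0.3664  0.0418] [ 0.5868 -0.3665  0.0414]
[ 0.4076 -0.3249  0.0346] [ 0.4056 -0.3258  0.0329]
```

```bash
python3 -m creep '{"linear":[[-1.5,3,0],[-1.5,3,0],[-1.5,3,0],[-1.5,3,0],[-1.5,3,0],[-1.5,3,0],[-1.5,3,0],[-1.5,3,0],[-1.5,3,0],[0,0,0]],"dr":[[0,0,0.02],[0,0,0.02],[0,0,0.02],[0,0,0.02],[0,0,0.02],[0,0,0.02],[0,0,0.02],[0,0,0.02],[0,0,0.02],[0,0,0.01]],"claw":[9.4,9.4,9.4,9.4,9.4,9.4,9.4,9.4,9.4,9.4]}'
cat > w.py <<'E'
import sys
from h import *
s=robot.state(); T=np.eye(4);T[:3,:3]=cv2.Rodrigues(s["eef_rot"])[0];T[:3,3]=s["eef_pos"]
p,d=robot.camera("wrist"); k=sys.argv[1]
cv2.imwrite(f"pics/w{k}.png",p);np.savez(f"pics/w{k}.npz",T=T,d=d);print(s["t"],s["eef_pos"],s["eef_rot"],s["force"],s["joint_vel"].round(3))
E
python3 w.py 1
```

```text
t: 0.98
eef_pos: [0.4915, -0.2617, 0.2192]
eef_rot: [3.125, -0.307, -0.002]
force: [-0.7, 0.1, 0.6]
opening: 0.0938
0.9833 [ 0.49145231 -0.26165372  0.21921179] [ 3.12535165e+00 -3.07444961e-01 -1.81829891e-03] [-0.69181951  0.05432998  0.63238397] [ 0.076  0.01  -0.014  0.047  0.002  0.179]
```

View pics/w1.png

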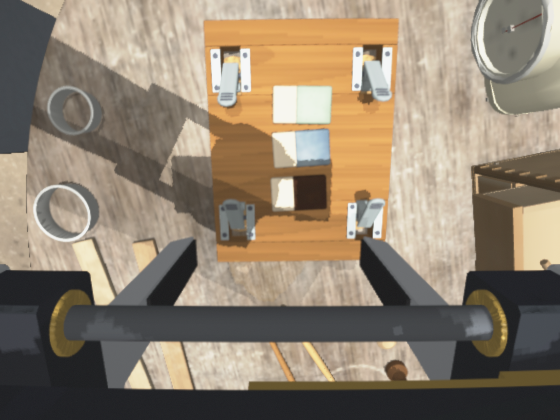

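Wrist view 1: whole board visible, top corners near-left (205,20), far-left (398,19), far-right (388,260), near-right (217,261); the four levers raised.

```bash
cat > m.py <<'E'
from h import *
import sys
b=np.array([[-.095,.125],[.095,.125],[.095,-.125],[-.095,-.125]])
def corners(k):
    p=cv2.imread(f"pics/w{k}.png"); z=np.load(f"pics/w{k}.npz");T=z["T"];d=z["d"]
    hsv=cv2.cvtColor(p,cv2.COLOR_BGR2HSV); m=cv2.inRange(hsv,(8,130,70),(20,255,255))
    v,u=np.mgrid[:420,:560]; o,r=ray("wrist",np.c_[u.ravel(),v.ravel()],Tt=T)
    Z=(o+r*d.reshape(-1,1))[:,2].reshape(420,560)
    mm=((m>0)&(abs(Z-.034)<.012)).astype(np.uint8); mm=cv2.morphologyEx(mm,cv2.MORPH_OPEN,np.ones((3,3)))
    n,l,s,_=cv2.connectedComponentsWithStats(mm);i=1+np.argmax(s[1:,4]);mm=(l==i).astype(np.uint8)
    cs,_=cv2.findContours(mm,cv2.RETR_EXTERNAL,cv2.CHAIN_APPROX_NONE)
    h=cv2.convexHull(max(cs,key=cv2.contourArea))
    q=cv2.approxPolyN(h,4,ensure_convex=True).reshape(-1,2).astype(float)
    c=q.mean(0); out=[]
    for sx,sy in ((-1,-1),(1,-1),(1,1),(-1,1)):
        out.append(q[np.argmax((q-c)@[sx,sy])])
    return np.array(out),T,np.median(Z[mm>0])
def fit(W):
    c=W.mean(0); q=W-c
    th=np.arctan2((b[:,0]*q[:,1]-b[:,1]*q[:,0]).sum(),(b*q).sum())
    R=np.array([[np.cos(th),-np.sin(th)],[np.sin(th),np.cos(th)]])
    print("centre",c.round(4),"yaw",round(th,4),"resid mm",((b@R.T+c-W)*1e3).round(1).tolist()); return c,R
if __name__=="__main__":
    L=[]
    for k in sys.argv[1:]:
        q,T,z=corners(k);print(k,q.round(1).tolist(),"z depth",z); fit(plane("wrist",q,.034,T)[:,:2]);L.append((q,T))
    if len(L)>1:
        for i in range(4):
            A=[];y=[]
            for q,T in L[:2]:
                o,r=ray("wrist",[q[i]],Tt=T);A.append(r[0]);y.append(o)
            t=np.linalg.lstsq(np.c_[A[0],-A[1]],y[1]-y[0],rcond=None)[0]
            print("tri",(y[0]+A[0]*t[0]).round(4),(y[1]+A[1]*t[1]).round(4))
E
python3 m.py 1
```

```text
1 [[203.0, 21.0], [398.0, 17.0], [384.0, 258.0], [218.0, 261.0]] z depth 0.03345858127012957
centre [ 0.5256 -0.2166] yaw -0.1777 resid mm [[-0.5, 1.7], [0.7, 0.9], [1.0, -1.5], [-1.2, -1.0]]
```

```bash
python3 -m creep '{"linear":[[1.2,0,0],[1.2,0,0],[1.2,0.2,0],[1.2,0.2,0],[1.2,0.2,0],[1.2,0.2,0],[0.8,0.2,0],[0,0,0],[0,0,0],[0,0,0]],"dr":[[0,0,0],[0,0,0],[0,0,0],[0,0,0],[0,0,0],[0,0,0],[0,0,0],[0,0,0],[0,0,0],[0,0,0]],"claw":[9.4,9.4,9.4,9.4,9.4,9.4,9.4,9.4,9.4,9.4]}'
python3 w.py 2; python3 m.py 1 2
```

```text
t: 1.87
eef_pos: [0.5705, -0.2823, 0.2192]
eef_rot: [-3.127, 0.297, 0.001]
force: [-0.5, 0.4, -1.0]
opening: 0.0941
1.8667 [ 0.57054962 -0.28230844  0.21922767] [-3.12714884e+00  2.97040676e-01  8.95703895e-04] [-0.45085309  0.39342177 -1.04444236] [-0.003 -0.007  0.005  0.001 -0.001  0.001]
1 [[203.0, 21.0], [398.0, 17.0], [384.0, 258.0], [218.0, 261.0]] z depth 0.03345877925641455
centre [ 0.5256 -0.2166] yaw -0.1777 resid mm [[-0.5, 1.7], [0.7, 0.9], [1.0, -1.5], [-1.2, -1.0]]
2 [[120.0, 14.0], [315.0, 14.0], [311.0, 256.0], [144.0, 256.0]] z depth 0.03345670183462118
centre [ 0.5249 -0.2169] yaw -0.1863 resid mm [[-0.1, -0.0], [1.3, 1.8], [0.0, -0.9], [-1.2, -0.9]]
tri [ 0.4549 -0.0788  0.035 ] [ 0.4554 -0.0771  0.0355]
tri [ 0.6408 -0.111   0.0332] [ 0.6404 -0.113   0.0325]
tri [ 0.5954 -0.3537  0.0365] [ 0.595  -0.3552  0.037 ]
tri [ 0.4131 -0.3192  0.0411] [ 0.4132 -0.3191  0.0411]
```

View pics/w2.png

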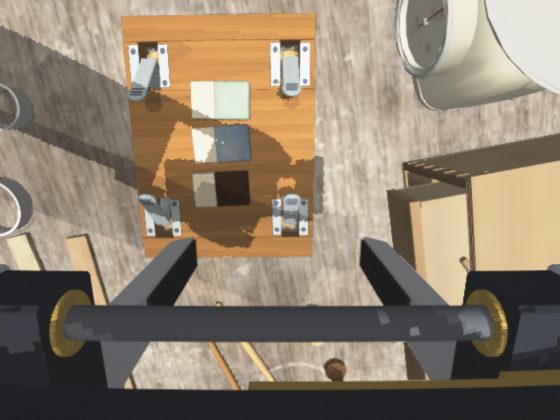

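View 2 agrees: corners (120,14), (315,14), (311,256), (144,256); board top about 35 mm, all levers raised. Working out the offsets in tool axes.

```bash
cat > g.py <<'E'
from h import *
C=np.array([.5248,-.2178]);Y=-.186
R=np.array([[np.cos(Y),-np.sin(Y)],[np.sin(Y),np.cos(Y)]])
def where():
    s=robot.state(); bp=R.T@(s["eef_pos"][:2]-C)*1e3
    Rt=cv2.Rodrigues(s["eef_rot"])[0]; f=s["force"]
    print("t %.2f board xy mm %s tip z mm %.1f yaw %.3f tilt %.4f F %s op %.1f"%(s["t"],bp.round(1),s["eef_pos"][2]*1e3-14,np.arctan2(Rt[1,0],Rt[0,0]),Rt[2,2]+1,f.round(1),s["opening"]*1e3)); return s,Rt
def goto(bx,by,tipz):
    s,Rt=where(); w=np.r_[C+R@np.array([bx,by])/1e3,tipz/1e3+.014]
    print("goto",bx,by,tipz,"tool cm",(Rt.T@(w-s["eef_pos"])*100).round(2))
if __name__=="__main__":
    import sys
    a=list(map(float,sys.argv[1:])); where()
    if a: goto(*a)
E
python3 g.py -72 -108 60; python3 g.py -72 108 60; python3 -c "import rig;print(rig.robot.nose_length)"
```

```text
t 1.92 board xy mm [ 56.8 -55.1] tip z mm 205.4 yaw -0.190 tilt 0.0000 F [-0.3  0.6 -1. ] op 93.7
t 1.92 board xy mm [ 56.8 -55.1] tip z mm 205.4 yaw -0.190 tilt 0.0000 F [-0.3  0.6 -1. ] op 93.7
goto -72.0 -108.0 60.0 tool cm [-12.86   5.34  14.54]
t 1.92 board xy mm [ 56.8 -55.1] tip z mm 205.4 yaw -0.190 tilt 0.0000 F [-0.3  0.6 -1. ] op 93.7
t 1.92 board xy mm [ 56.8 -55.1] tip z mm 205.4 yaw -0.190 tilt 0.0000 F [-0.3  0.6 -1. ] op 93.7
goto -72.0 108.0 60.0 tool cm [-12.93 -16.26  14.54]
0.014
```

```bash
python3 - <<'E'
from g import *
A=[]
for n in("scene","side"):
    d=np.load(f"pics/{n}0.npy");v,u=np.mgrid[:420,:560];o,r=ray(n,np.c_[u.ravel(),v.ravel()]);P=o+r*d.reshape(-1,1);A.append(P[d.ravel()>0])
for k in "12":
    z=np.load(f"pics/w{k}.npz");d=z["d"];v,u=np.mgrid[:420,:560];o,r=ray("wrist",np.c_[u.ravel(),v.ravel()],Tt=z["T"]);P=o+r*d.reshape(-1,1);P=P[(v.ravel()<235)&(d.ravel()>0)];A.append(P)
P=np.vstack(A);bp=(P[:,:2]-C)@R*1e3
for lo,hi in((.05,.1),(.1,.16)):
  for a,b in((-250,-180),(-180,-100),(-100,0),(0,100),(100,200)):
    m=(P[:,2]>lo)&(P[:,2]<hi)&(bp[:,1]>a)&(bp[:,1]<b)&(bp[:,0]>97)&(bp[:,0]<350)
    print(lo,a,b,m.sum(),bp[m,0].min() if m.any() else None, np.percentile(bp[m,0],2) if m.any() else None)
E
```

```text
0.05 -250 -180 1212 97.09786199615732 99.73376986091996
0.05 -180 -100 1321 165.51742483739997 167.76140194451943
0.05 -100 0 7249 154.9752712266158 158.87757009003408
0.05 0 100 10369 187.81658150760722 191.9140097882465
0.05 100 200 3178 171.51060616992044 177.98813039744147
0.1 -250 -180 4607 162.45628248974194 182.60990529569372
0.1 -180 -100 4683 155.09518195995764 161.33500135051986
0.1 -100 0 16869 154.38660063336945 158.62090191902539
0.1 0 100 7120 186.8413669601833 192.6675209383808
0.1 100 200 4509 180.71670310523663 187.50828551943755
```

Gripper body with jaws along board x would come too near the cabinet (155 mm in board x) at the far corners, so I turn the tool a quarter (jaws along board y) and close it.

```bash
python3 -m creep '{"linear":[[0,0,1],[0,0,1],[0,0,1],[0,0,1],[0,0,1],[0,0,1],[0,0,1],[0,0,1],[0,0,1],[0,0,1]],"dr":[[0,0,-0.12],[0,0,-0.12],[0,0,-0.12],[0,0,-0.12],[0,0,-0.12],[0,0,-0.12],[0,0,-0.12],[0,0,-0.12],[0,0,-0.12],[0,0,-0.12]],"claw":[0,0,0,0,0,0,0,0,0,0]}' 5
python3 g.py 72 -110 60
```

```text
t: 2.75
eef_pos: [0.5704, -0.2827, 0.1192]
eef_rot: [2.745, 1.528, 0.0]
force: [-0.1, 0.4, -0.3]
opening: 0.0307
t 2.75 board xy mm [ 56.8 -55.4] tip z mm 105.2 yaw 1.016 tilt 0.0000 F [-0.1  0.4 -0.3] op 30.7
t 2.75 board xy mm [ 56.8 -55.4] tip z mm 105.2 yaw 1.016 tilt 0.0000 F [-0.1  0.4 -0.3] op 30.7
goto 72.0 -110.0 60.0 tool cm [-4.54  3.39  4.52]
```

```bash
python3 -m creep '{"linear":[[0,0,0],[0,0,0],[0,0,0],[0,0,0],[-1.4,0.4,0],[-1.4,0.4,0],[-1.4,0.4,0],[-1.25,0.3,0],[0,0,2],[0,0,2]],"dr":[[0,0,-0.12],[0,0,-0.12],[0,0,-0.12],[0,0,-0.01],[0,0,0],[0,0,0],[0,0,0],[0,0,0],[0,0,0],[0,0,0]],"claw":[0,0,0,0,0,0,0,0,0,0]}'
python3 g.py 72 -110 38
```

```text
t: 3.58
eef_pos: [0.5761, -0.3426, 0.0807]
eef_rot: [2.423, 1.993, 0.001]
force: [-0.1, -0.5, -1.1]
opening: 0.0005
t 3.58 board xy mm [  73.5 -113.2] tip z mm 66.7 yaw 1.377 tilt 0.0000 F [-0.1 -0.5 -1.1] op 0.5
t 3.58 board xy mm [  73.5 -113.2] tip z mm 66.7 yaw 1.377 tilt 0.0000 F [-0.1 -0.5 -1.1] op 0.5
goto 72.0 -110.0 38.0 tool cm [ 0.32 -0.16  2.87]
```

```bash
python3 -m creep '{"linear":[[0.2,-0.1,1],[0,0,1],[0,0,0.5],[0,0,0],[0,0,0.1],[0,0,0.1],[0,0,0.1],[0,0,0.1],[0,0,0],[0,0,0]],"dr":[[0,0,0],[0,0,0],[0,0,0],[0,0,0],[0,0,0],[0,0,0],[0,0,0],[0,0,0],[0,0,0],[0,0,0]],"claw":[0,0,0,0,0,0,0,0,0,0]}'
python3 g.py 72 -110 34
```

```text
t: 4.42
eef_pos: [0.5746, -0.3371, 0.0507]
eef_rot: [2.423, 2.0, 0.0]
force: [0.9, 0.1, -0.4]
opening: 0.0003
t 4.42 board xy mm [  71.  -108.1] tip z mm 36.7 yaw 1.380 tilt 0.0000 F [ 0.9  0.1 -0.4] op 0.3
t 4.42 board xy mm [  71.  -108.1] tip z mm 36.7 yaw 1.380 tilt 0.0000 F [ 0.9  0.1 -0.4] op 0.3
goto 72.0 -110.0 34.0 tool cm [-0.19  0.1   0.27]
```

```bash
python3 -m creep '{"linear":[[-0.2,0,0],[0,0,0.1],[0,0,0.1],[0,0,0.05],[0,0,0.05],[0,0,0.05],[0,0,0.05],[0,0,0],[0,0,0],[0,0,0]],"dr":[[0,0,0],[0,0,0],[0,0,0],[0,0,0],[0,0,0],[0,0,0],[0,0,0],[0,0,0],[0,0,0],[0,0,0]],"claw":[0,0,0,0,0,0,0,0,0,0]}'
python3 g.py
```

```text
t: 5.25
eef_pos: [0.5742, -0.3392, 0.0467]
eef_rot: [2.423, 2.0, -0.0]
force: [-1.3, -0.9, 1.7]
opening: 0.0009
t 5.25 board xy mm [  71.  -110.2] tip z mm 32.7 yaw 1.380 tilt 0.0000 F [-1.3 -0.9  1.7] op 0.9
```

```bash
python3 -m creep '{"linear":[[0,0,0.05],[0,0,0.05],[0,0,0.05],[0,0,0.05],[0,0,0],[0,0,0],[0,0,0],[0,0,0],[0,0,0],[0,0,0]],"dr":[[0,0,0],[0,0,0],[0,0,0],[0,0,0],[0,0,0],[0,0,0],[0,0,0],[0,0,0],[0,0,0],[0,0,0]],"claw":[0,0,0,0,0,0,0,0,0,0]}'
python3 g.py;python3 g.py
```

```text
t: 6.08
eef_pos: [0.5744, -0.3393, 0.0447]
eef_rot: [2.422, 1.999, 0.0]
force: [0.6, -1.8, 3.0]
opening: 0.0005
t 6.08 board xy mm [  71.2 -110.2] tip z mm 30.7 yaw 1.380 tilt 0.0000 F [ 0.6 -1.8  3. ] op 0.5
t 6.08 board xy mm [  71.2 -110.2] tip z mm 30.7 yaw 1.380 tilt 0.0000 F [ 0.6 -1.8  3. ] op 0.5
```

```bash
python3 -m creep '{"linear":[[0,0,0.05],[0,0,0.05],[0,0,0.05],[0,0,0.05],[0,0,0],[0,0,0],[0,0,0],[0,0,0],[0,0,0],[0,0,0]],"dr":[[0,0,0],[0,0,0],[0,0,0],[0,0,0],[0,0,0],[0,0,0],[0,0,0],[0,0,0],[0,0,0],[0,0,0]],"claw":[0,0,0,0,0,0,0,0,0,0]}'
python3 g.py
```

```text
t: 6.92
eef_pos: [0.5745, -0.3393, 0.0435]
eef_rot: [2.422, 1.999, 0.0]
force: [-0.7, -1.2, 7.6]
opening: 0.0004
t 6.92 board xy mm [  71.3 -110.3] tip z mm 29.5 yaw 1.380 tilt 0.0000 F [-0.7 -1.2  7.6] op 0.4
```

```bash
python3 - <<'E'
from h import *
p,d=robot.camera("scene");cv2.imwrite("pics/s1.png",p);np.save("pics/s1.npy",d)
q=cv2.imread("pics/scene0.png")
a=np.hstack([cv2.resize(x[180:300,220:370],None,fx=2.6,fy=2.6,interpolation=cv2.INTER_CUBIC) for x in (q,p)])
cv2.imwrite("pics/s1c.png",a)
# depth-derived z along the right end strip
c=robot.get_calibration("scene")
d0=np.load("pics/scene0.npy")
from g import C,R
v,u=np.mgrid[:420,:560];o,r=ray("scene",np.c_[u.ravel(),v.ravel()])
for nm,D in(("before",d0),("pressed",d)):
    P=o+r*D.reshape(-1,1);b=(P[:,:2]-C)@R*1e3
    for n,(x,y) in {"NL":(-85,115),"NR":(-72,-112),"FRin":(45,-110),"FR":(88,-112),"FLin":(45,100),"midR":(10,-90)}.items():
        m=(abs(b[:,0]-x)<12)&(abs(b[:,1]-y)<6)&(P[:,2]<.06)&(P[:,2]>.02);print(nm,n,m.sum(),(np.median(P[m,2])*1e3).round(1) if m.any() else None)
E
```

```text
before NL 35 35.9
before NR 67 34.7
before FRin 57 34.2
before FR 43 34.0
before FLin 32 35.2
before midR 55 34.4
pressed NL 40 42.1
pressed NR 64 34.3
pressed FRin 62 30.8
pressed FR 28 28.8
pressed FLin 34 37.2
pressed midR 57 32.7
```

View pics/s1c.png

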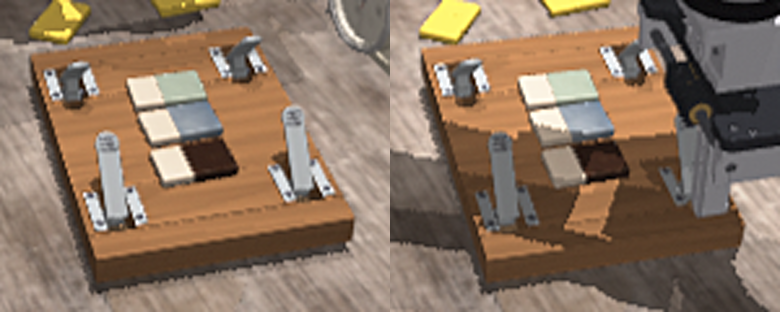

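The picture confirms it: pressed at far right, that corner sank about 5 mm (29.5 mm at 7.6 N) and near-left rose about 6 mm, the others held. The far right corner rocks. Let it up gently.

```bash
python3 -m creep '{"linear":[[0,0,-0.1],[0,0,-0.1],[0,0,-0.1],[0,0,-0.1],[0,0,-0.1],[0,0,-0.15],[0,0,-0.5],[0,0,-1.8],[0,0,-1.8],[0,0,-1.8]],"dr":[[0,0,0],[0,0,0],[0,0,0],[0,0,0],[0,0,0],[0,0,0],[0,0,0],[0,0,0],[0,0,0],[0,0,0]],"claw":[0,0,0,0,0,0,0,0,0,0]}'
python3 -m creep '{"linear":[[0,0,-0.4],[1,0,0],[1.2,0,0],[1.2,0,0],[1.2,0,0],[0,0,0],[0,0,0],[0,0,0],[0,0,0],[0,0,0]],"dr":[[0,0,0],[0,0,0],[0,0,0],[0,0,0],[0,0,0],[0,0,0],[0,0,0],[0,0,0],[0,0,0],[0,0,0]],"claw":[0,0,0,0,0,0,0,0,0,0]}'
python3 g.py 70 -63 78;python3 - <<'E'
from h import *
p,d=robot.camera("scene");cv2.imwrite("pics/s2.png",cv2.resize(p[120:320,200:400],None,fx=3,fy=3))
E
```

```text
t: 7.8
eef_pos: [0.5733, -0.3381, 0.1076]
eef_rot: [-2.42, -1.998, 0.001]
force: [0.3, 0.5, -0.4]
opening: 0.0005
t: 8.63
eef_pos: [0.5828, -0.2944, 0.1119]
eef_rot: [2.423, 1.999, -0.0]
force: [-0.1, -0.4, 0.0]
opening: 0.0003
t 8.63 board xy mm [ 71.2 -64.5] tip z mm 97.9 yaw 1.379 tilt 0.0000 F [-0.1 -0.4  0. ] op 0.3
t 8.63 board xy mm [ 71.2 -64.5] tip z mm 97.9 yaw 1.379 tilt 0.0000 F [-0.1 -0.4  0. ] op 0.3
goto 70.0 -63.0 78.0 tool cm [ 0.15 -0.12  1.99]
```

View pics/s2.png

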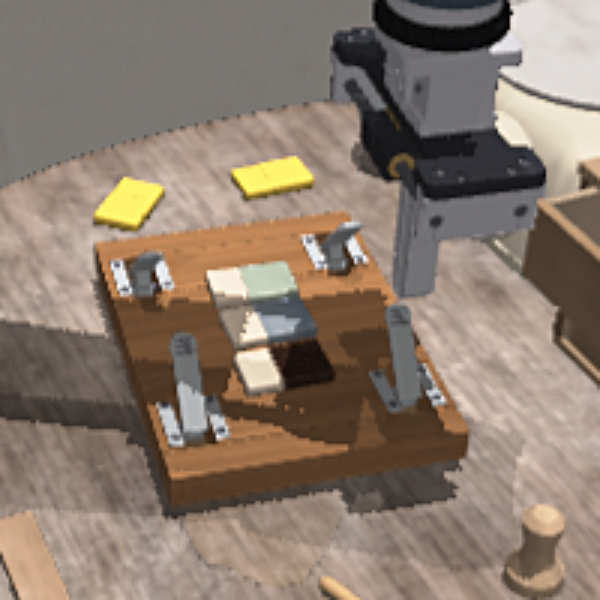

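```bash
python3 - <<'E'
from g import *
for z in(.070,.075): print((R.T@(plane("scene",[[332.7,224]],z)[0,:2]-C)*1e3).round(1))
E
```

```text
[ 71.8 -46.9]
[ 69.3 -53. ]
```

Tip measured at (69,-53), as expected. Down to touch it, then along its arc.

```bash
python3 -m creep '{"linear":[[0.1,-0.1,0.7],[0,0,0.7],[0,0,0.5],[0,0,0.2],[0.1,0,0.1],[0.15,0,0.1],[0.2,0,0.12],[0.2,0,0.13],[0.2,0,0.15],[0,0,0]],"dr":[[0,0,0],[0,0,0],[0,0,0],[0,0,0],[0,0,0],[0,0,0],[0,0,0],[0,0,0],[0,0,0],[0,0,0]],"claw":[0,0,0,0,0,0,0,0,0,0]}'
python3 g.py 70 -55 70.4
```

```text
t: 9.52
eef_pos: [0.5838, -0.284, 0.0849]
eef_rot: [2.422, 2.0, 0.0]
force: [0.0, 0.1, 0.1]
opening: 0.0007
t 9.52 board xy mm [ 70.3 -54.1] tip z mm 70.9 yaw 1.380 tilt 0.0000 F [0.  0.1 0.1] op 0.7
t 9.52 board xy mm [ 70.3 -54.1] tip z mm 70.9 yaw 1.380 tilt 0.0000 F [0.  0.1 0.1] op 0.7
goto 70.0 -55.0 70.4 tool cm [-0.09 -0.03  0.05]
```

```bash
python3 -m creep '{"linear":[[0,0,0.15],[0.12,0,0.15],[0.14,0,0.15],[0.14,0,0.15],[0.14,0,0.15],[0.12,0,0.16],[0.12,0,0.16],[0.12,0,0.16],[0.12,0,0.16],[0,0,0]],"dr":[[0,0,0],[0,0,0],[0,0,0],[0,0,0],[0,0,0],[0,0,0],[0,0,0],[0,0,0],[0,0,0],[0,0,0]],"claw":[0,0,0,0,0,0,0,0,0,0]}'
python3 g.py 70 -41.6 56.6
```

```text
t: 10.35
eef_pos: [0.5855, -0.274, 0.0705]
eef_rot: [-2.422, -2.0, 0.0]
force: [0.7, -0.6, -0.2]
opening: 0.0004
t 10.35 board xy mm [ 70. -44.] tip z mm 56.5 yaw 1.380 tilt 0.0000 F [ 0.7 -0.6 -0.2] op 0.4
t 10.35 board xy mm [ 70. -44.] tip z mm 56.5 yaw 1.380 tilt 0.0000 F [ 0.7 -0.6 -0.2] op 0.4
goto 70.0 -41.6 56.6 tool cm [ 0.24 -0.   -0.01]
```

```bash
python3 -m creep '{"linear":[[0.1,0,0.15],[0.1,0,0.16],[0.1,0,0.16],[0.1,0,0.16],[0.1,0,0.16],[0.1,0,0.16],[0.1,0,0.16],[0.05,0,0.16],[0.05,0,0.16],[0,0,0]],"dr":[[0,0,0],[0,0,0],[0,0,0],[0,0,0],[0,0,0],[0,0,0],[0,0,0],[0,0,0],[0,0,0],[0,0,0]],"claw":[0,0,0,0,0,0,0,0,0,0]}'
python3 g.py 70 -33.5 39; python3 - <<'E'
from h import *
p,d=robot.camera("scene");cv2.imwrite("pics/s3.png",cv2.resize(p[120:320,200:400],None,fx=3,fy=3))
E
```

```text
t: 11.18
eef_pos: [0.587, -0.2664, 0.0562]
eef_rot: [-2.423, -2.0, 0.0]
force: [0.4, 0.7, 1.0]
opening: 0.0006
t 11.18 board xy mm [ 70.1 -36.2] tip z mm 42.2 yaw 1.380 tilt 0.0000 F [0.4 0.7 1. ] op 0.6
t 11.18 board xy mm [ 70.1 -36.2] tip z mm 42.2 yaw 1.380 tilt 0.0000 F [0.4 0.7 1. ] op 0.6
goto 70.0 -33.5 39.0 tool cm [ 0.27 -0.01  0.32]
```

View pics/s3.png

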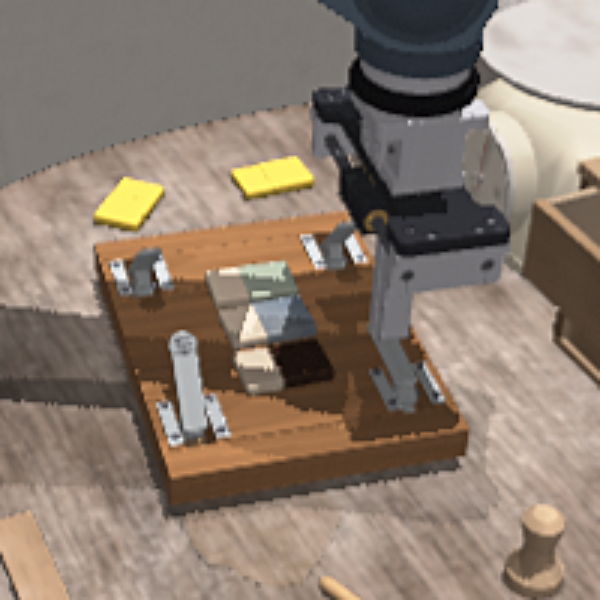

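The lever follows the fingers down, nearly flat (finger at (390,330) on the strap). On to the stop.

```bash
python3 -m creep '{"linear":[[0.1,0,0.1],[0.1,0,0.1],[0.1,0,0.1],[0,0,0.1],[0,0,0.1],[0,0,0.05],[0,0,0],[0,0,0],[0,0,0],[0,0,0]],"dr":[[0,0,0],[0,0,0],[0,0,0],[0,0,0],[0,0,0],[0,0,0],[0,0,0],[0,0,0],[0,0,0],[0,0,0]],"claw":[0,0,0,0,0,0,0,0,0,0]}'
python3 g.py 70 -33.5 39
```

```text
t: 12.07
eef_pos: [0.5879, -0.2637, 0.053]
eef_rot: [-2.423, -2.0, 0.001]
force: [-4.1, 2.2, 11.1]
opening: 0.0003
t 12.07 board xy mm [ 70.5 -33.5] tip z mm 39.0 yaw 1.380 tilt 0.0000 F [-4.1  2.2 11.1] op 0.3
t 12.07 board xy mm [ 70.5 -33.5] tip z mm 39.0 yaw 1.380 tilt 0.0000 F [-4.1  2.2 11.1] op 0.3
goto 70.0 -33.5 39.0 tool cm [-0.   -0.05 -0.  ]
```

```bash
python3 -m creep '{"linear":[[0,0,0.05],[0,0,0.05],[0,0,0.05],[0,0,0],[0,0,0],[0,0,0],[0,0,0],[0,0,0],[0,0,0],[0,0,0]],"dr":[[0,0,0],[0,0,0],[0,0,0],[0,0,0],[0,0,0],[0,0,0],[0,0,0],[0,0,0],[0,0,0],[0,0,0]],"claw":[0,0,0,0,0,0,0,0,0,0]}'
python3 g.py 70 -33.5 39
```

```text
t: 12.9
eef_pos: [0.5882, -0.2638, 0.0528]
eef_rot: [-2.423, -2.0, 0.0]
force: [-6.1, 3.3, 16.6]
opening: 0.0005
t 12.90 board xy mm [ 70.8 -33.5] tip z mm 38.8 yaw 1.380 tilt 0.0000 F [-6.1  3.3 16.6] op 0.5
t 12.90 board xy mm [ 70.8 -33.5] tip z mm 38.8 yaw 1.380 tilt 0.0000 F [-6.1  3.3 16.6] op 0.5
goto 70.0 -33.5 39.0 tool cm [-0.   -0.08 -0.02]
```

Hard stop at 38.8 mm (16.6 N). Lift and look before the check press.

```bash
python3 -m creep '{"linear":[[0,0,-0.1],[0,0,-0.1],[0,0,-0.1],[0,0,-0.3],[0,0,-1],[0,0,-1.5],[-1.5,0,-1.2],[-2,0,0],[-2,0,0],[-2,0,0]],"dr":[[0,0,0],[0,0,0],[0,0,0],[0,0,0],[0,0,0],[0,0,0],[0,0,0],[0,0,0],[0,0,0],[0,0,0]],"claw":[0,0,0,0,0,0,0,0,0,0]}'
python3 g.py 72 -110 38; python3 - <<'E'
from h import *
p,d=robot.camera("scene");cv2.imwrite("pics/s4.png",cv2.resize(p[120:320,200:400],None,fx=3,fy=3))
E
```

```text
t: 13.73
eef_pos: [0.5738, -0.3395, 0.095]
eef_rot: [2.42, 1.998, 0.001]
force: [0.0, -0.2, 0.1]
opening: 0.0006
t 13.73 board xy mm [  70.7 -110.6] tip z mm 81.0 yaw 1.380 tilt 0.0000 F [ 0.  -0.2  0.1] op 0.6
t 13.73 board xy mm [  70.7 -110.6] tip z mm 81.0 yaw 1.380 tilt 0.0000 F [ 0.  -0.2  0.1] op 0.6
goto 72.0 -110.0 38.0 tool cm [0.06 0.12 4.3 ]
```

View pics/s4.png

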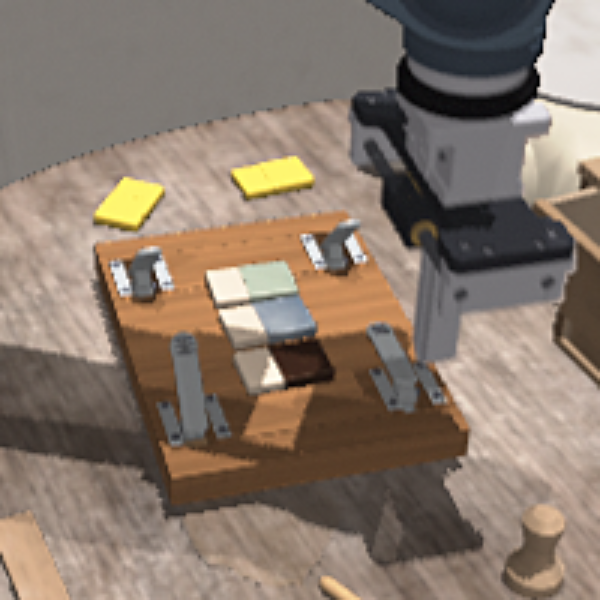

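```bash
python3 - <<'E'
from g import *
for z in(.039,.05): print((R.T@(plane("scene",[[326.7,229.5]],z)[0,:2]-C)*1e3).round(1))
E
python3 -m creep '{"linear":[[0.1,0.1,1.3],[0,0,1.3],[0,0,1],[0,0,0.4],[0,0,0.1],[0,0,0.1],[0,0,0.1],[0,0,0.1],[0,0,0],[0,0,0]],"dr":[[0,0,0],[0,0,0],[0,0,0],[0,0,0],[0,0,0],[0,0,0],[0,0,0],[0,0,0],[0,0,0],[0,0,0]],"claw":[0,0,0,0,0,0,0,0,0,0]}'
python3 g.py 72 -110 34
```

```text
[ 70.  -23.4]
[ 64.7 -36.6]
t: 14.62
eef_pos: [0.5749, -0.3365, 0.0492]
eef_rot: [2.422, 1.999, 0.0]
force: [-0.6, 0.1, 0.2]
opening: 0.0004
t 14.62 board xy mm [  71.2 -107.4] tip z mm 35.2 yaw 1.380 tilt 0.0000 F [-0.6  0.1  0.2] op 0.4
t 14.62 board xy mm [  71.2 -107.4] tip z mm 35.2 yaw 1.380 tilt 0.0000 F [-0.6  0.1  0.2] op 0.4
goto 72.0 -110.0 34.0 tool cm [-0.26  0.08  0.12]
```

Lever tip reads at (70,-23) on the 39 mm plane, as it should when flat. Now the firm check press.

```bash
python3 -m creep '{"linear":[[-0.2,0,0],[0,0,0.1],[0,0,0.05],[0,0,0.05],[0,0,0.05],[0,0,0.05],[0,0,0],[0,0,0],[0,0,0],[0,0,0]],"dr":[[0,0,0],[0,0,0],[0,0,0],[0,0,0],[0,0,0],[0,0,0],[0,0,0],[0,0,0],[0,0,0],[0,0,0]],"claw":[0,0,0,0,0,0,0,0,0,0]}'
python3 g.py 72 -110 34
```

```text
t: 15.45
eef_pos: [0.5747, -0.3391, 0.0481]
eef_rot: [2.422, 1.999, -0.001]
force: [-3.5, 1.7, 11.5]
opening: 0.0004
t 15.45 board xy mm [  71.5 -110. ] tip z mm 34.1 yaw 1.380 tilt 0.0000 F [-3.5  1.7 11.5] op 0.4
t 15.45 board xy mm [  71.5 -110. ] tip z mm 34.1 yaw 1.380 tilt 0.0000 F [-3.5  1.7 11.5] op 0.4
goto 72.0 -110.0 34.0 tool cm [-0.    0.05  0.01]
```

```bash
python3 -m creep '{"linear":[[0,0,0.05],[0,0,0.05],[0,0,0],[0,0,0],[0,0,0],[0,0,0],[0,0,0],[0,0,0],[0,0,0],[0,0,0]],"dr":[[0,0,0],[0,0,0],[0,0,0],[0,0,0],[0,0,0],[0,0,0],[0,0,0],[0,0,0],[0,0,0],[0,0,0]],"claw":[0,0,0,0,0,0,0,0,0,0]}'
python3 g.py 
python3 -m creep '{"linear":[[0,0,-0.1],[0,0,-0.1],[0,0,-0.1],[0,0,-0.3],[0,0,-1],[0,0,-2],[0,0,-3],[0,0,-3],[0,0,-3],[0,0,-3]],"dr":[[0,0,0],[0,0,0],[0,0,0],[0,0,0],[0,0,0],[0,0,0],[0,0,0],[0,0,0],[0,0,0],[0,0,0]],"claw":[0,0,0,0,0,0,0,0,0,0]}'
python3 -m creep '{"linear":[[0,-1.5,-1],[0,-1.5,0],[0,-2,0],[0,-2,0],[0,-2,0],[0,-1,0],[0,0,0],[0,0,0],[0,0,0],[0,0,0]],"dr":[[0,0,0],[0,0,0],[0,0,0],[0,0,0],[0,0,0],[0,0,0],[0,0,0],[0,0,0],[0,0,0],[0,0,0]],"claw":[0,0,0,0,0,0,0,0,0,0]}'
python3 - <<'E'
from g import *
p,d=robot.camera("scene");cv2.imwrite("pics/s5.png",cv2.resize(p[170:320,215:405],None,fx=4,fy=4,interpolation=cv2.INTER_CUBIC))
v,u=np.mgrid[:420,:560];o,r=ray("scene",np.c_[u.ravel(),v.ravel()])
for nm,D in(("before",np.load("pics/scene0.npy")),("now",d)):
    P=o+r*D.reshape(-1,1);b=(P[:,:2]-C)@R*1e3
    for n,(x,y) in {"NL":(-85,115),"NR":(-72,-112),"FR":(72,-110),"FLin":(45,100)}.items():
        m=(abs(b[:,0]-x)<12)&(abs(b[:,1]-y)<6)&(P[:,2]<.06)&(P[:,2]>.02);print(nm,n,m.sum(),(np.median(P[m,2])*1e3).round(1) if m.any() else None)
E
```

```text
t: 16.28
eef_pos: [0.5748, -0.3391, 0.0479]
eef_rot: [2.422, 2.0, -0.001]
force: [-5.4, 3.8, 15.6]
opening: 0.0005
t 16.28 board xy mm [  71.6 -110. ] tip z mm 33.9 yaw 1.380 tilt 0.0000 F [-5.4  3.8 15.6] op 0.5
t: 17.12
eef_pos: [0.5741, -0.3382, 0.2026]
eef_rot: [-2.423, -2.0, -0.0]
force: [1.3, -0.9, 0.2]
opening: 0.0007
t: 17.95
eef_pos: [0.4769, -0.3197, 0.2109]
eef_rot: [2.422, 2.0, 0.0]
force: [0.1, 0.3, 0.7]
opening: 0.0006
before NL 35 35.9
before NR 67 34.7
before FR 51 34.2
before FLin 32 35.2
now NL 34 34.9
now NR 57 35.1
now FR 57 34.4
now FLin 37 35.4
```

View pics/s5.png

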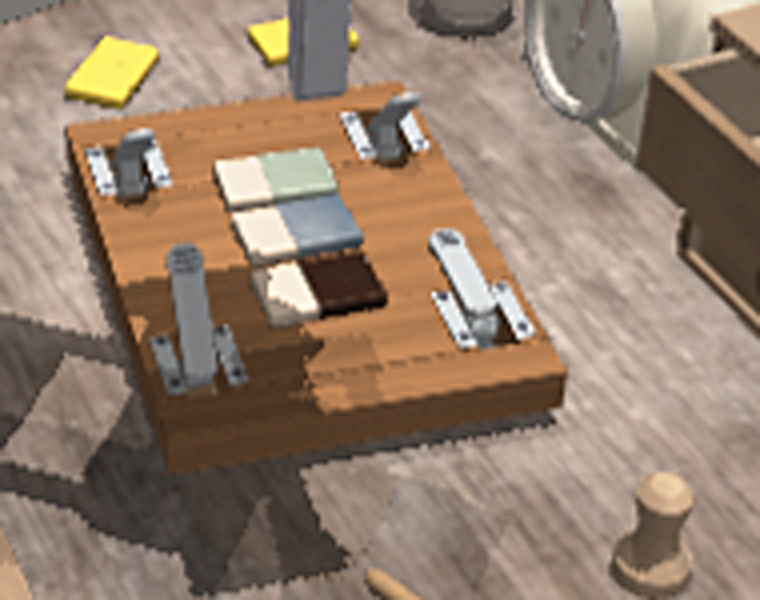

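Board and tiles sit exactly as before, three levers up, the stamp untouched. Checking that the pressed strap is truly flat, by depth.

```bash
python3 - <<'E'
from g import *
p,d=robot.camera("scene");q,e=robot.camera("side")
for n,p,D in(("scene",p,d),("side",q,e)):
    v,u=np.mgrid[:420,:560];o,r=ray(n,np.c_[u.ravel(),v.ravel()])
    P=o+r*D.reshape(-1,1);b=(P[:,:2]-C)@R*1e3
    sat=cv2.cvtColor(p,cv2.COLOR_BGR2HSV)[...,1].ravel()
    for y in range(-60,-10,6):
        m=(abs(b[:,0]-70)<7)&(abs(b[:,1]-y)<3)&(P[:,2]>.02)&(P[:,2]<.1)&(sat<70)
        print(n,y,m.sum(),(np.median(P[m,2])*1e3).round(1) if m.any() else None)
E
```

```text
scene -60 14 39.7
scene -54 13 39.7
scene -48 16 39.7
scene -42 13 39.8
scene -36 15 40.1
scene -30 16 39.9
scene -24 12 40.6
scene -18 9 39.6
scene -12 0 None
side -60 7 40.3
side -54 10 38.9
side -48 7 40.4
side -42 9 40.4
side -36 4 40.1
side -30 9 39.6
side -24 7 38.8
side -18 4 39.9
side -12 0 None
```

The strap is level (about 40 mm along its whole length). Handing in.

```bash
python3 -c "
from rig import robot
print(robot.sign_off(), robot.state()['t'])"
```

```text
the job is handed in; nothing more can be done
the job is handed in; nothing more can be done
```

The far right corner was the one that rocked. I pressed its shim lever flat, the corner no longer gives, and I handed the job in at about 18 s.

- **Finding the corner:** I pressed far right first. It sank from about 34 mm to 29.5 mm at 7.6 N, and the opposite near left corner rose about 6 mm. Having found the give, I did not press the other three corners.
- **Lever:** I pushed the far right lever down along its arc to its stop (38.8 mm at 16.6 N). Afterwards the depth readings in two views showed the strap level, at about 40 mm along its length.
- **Check press:** Pressing far right again, the corner held at 33.9–34.1 mm under 11.5 and then 15.6 N. With the fingers off, the board's corner heights were within about 1 mm of where they started.
- **Everything else:** In the last picture the other three levers are still up, and the board, tiles and stamp look unmoved. The robot was clear of everything.

No check failed. The one disagreement was early on: triangulating board corners between the scene and side cameras gave poor heights because those cameras are close together. I used two wrist views for the board position instead.

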